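Clear the bench press and set its lever to the green pointer

ROBOT

A 6-joint arm with a two-finger parallel gripper is mounted at the origin on the work surface. World frame = base frame: x ahead of the robot, y to its left, z up, the work surface at z = 0. Lengths are in m, angles in rad, forces in N, time in s.
With the tool pointing down it reaches from about 0.275 to 0.75 m from the base axis. Payload 10.2 kg.
Tool frame: the origin (TCP) lies between the finger pads; the fingertips stand 19 mm ahead of it and the grasp point (between the pads) is the TCP (manip.tip_reach is the distance from the TCP to the fingertips, in m); z points along the fingers, y is the direction in which the jaws open and shut (so a half turn about z gives the same grasp; the last joint's range is limited). The gripper opens to 85 mm and grips with 20 to 120 N. Pads are 22 mm wide; open, the fingers measure 114 mm over their backs; the gripper's body (76 mm by 85 mm) begins 54 mm behind the grasp point. The pads swing forward as they close: fully open they stand 13 mm farther back than shut.
Start: joints at [-1.414, 0.313, 1.498, -0, 1.331, -0.223], TCP at [0.195, -0.488, 0.25] pointing down, gripper open.
Joint ranges: [-2.94, 2.94], [-0.97, 2.17], [0.19, 2.56], [-1.23, 4.37], [0.02, 3.11], [-2.88, 2.88]. Speed limits (rad/s): [2.39, 2.39, 3.01, 3.14, 3.14, 3.14].

INTERFACE

Orientations are given as a unit quaternion [w, x, y, z].
In Python, from cell import manip gives the robot as it stands. The module is installed in compiled form; this text tells all that it offers.
- The arm moves only by the tool jog_arm, never from a script. Its argument "motion" is a list of rows, each a list of 2 entries, a list of its own where there are three numbers: the shift along the tool's x, y, z normalised to -1 to 1, where 1 is 10 cm, then the turn, a rotation vector about the tool's x, y, z normalised to -1 to 1, where 1 is pi/2 rad. In form: [[[dx, dy, dz], [rx, ry, rz]], ...]. A call has 1 to 20 rows; each row is the pose to reach, as a shift and turn from the pose measured when the call began, along the tool's axes at that moment; what a row does not reach only later rows make up. A row lasts 1/8 s, in which the tool goes at most 62.5 mm and 10.7 degrees, less where a joint would pass 70% of its speed; a pose out of reach is approached as far as the arm can. A call with a number of a shift or a turn outside -1 to 1 is refused whole. A call with a gripper value outside its range is refused whole. "hand" is the opening, from 0 (shut) to 1 (fully open), set as the call begins (left out, the last holds). The fingers move at their own pace and stop on an object; "grip_force" is the grip in N (left out, the last holds). Time passes only in rows, so rows that repeat a pose let the fingers close. It gives the time, the measured TCP pose, the force and the opening at its end, in the units of the state.
- manip.read_state(): the state, without advancing time (a new reading comes with each control period).
- manip.camera(name): name is "scene" or "top" or "wrist"; returns a dict with "color" (420x560x3 uint8, blue, green, red), "fx", "fy", "cx", "cy" (pixels), "R" (3x3) and "t" (3): a world point X has camera coordinates R X + t; the wrist camera has in their place "tool_from_camera" (4x4, takes a point from camera to tool coordinates, whose origin is the TCP and whose axes are the flange's). Camera axes: x right, y down, z forward; pixel columns grow to the right and rows downward; lengths in m; the calibration is good to about 2 mm. A picture is of the moment at which its call begins: read the wrist's pose just before it. There is no depth.
- manip.hand_in(): hands the job in, once; it reports no verdict.
The state is a dict: "time_s": time; "joints": joint angles; "dq": joint speeds; "joint_torque": joint torques, N m; "eef_pos": TCP position; "orientation": TCP orientation; "force": force on the tool from outside, world axes, zero at the start; "wrist_torque": the same for the moment, N m; "grip_width": finger opening in m.
Only numpy, scipy, OpenCV 4.12 (cv2) and the standard library are available. Lean on these libraries where they do the work, as an engineer would, in place of code of your own. Each camera call takes 0.05 s, during which the arm holds its last target. There are 200 camera calls.

TASK

Set up the small bench press for its next job. First slide the black carrier out sideways from under the ram without knocking the ram, and set it down flat and wholly on the green mat; then swing the press lever down until it lines up with the green pointer on its pivot, and leave it there. Do not shift the pointer or the other things on the bench.

Things in the scene. Friction and masses are not known exactly. Their poses are not given: they have to be found in the camera images.
- press: White C-frame bench press, fixed. Origin: underside of its base, below the ram axis; x towards its column, y to its left (feed side, away from the lever), z up. In mm: grey base plate x -70..170, y -85..165, 25 thick; column x 93..158, y +-35, up to z 270; head over the throat x -35..152, y +-35, z 145..225. Sides and front of the throat are open.
- ram: Origin: centre of the lower face of the press's 26 mm square steel ram. It is 90 mm above the press's underside with the lever at 0 and sinks 25 mm per rad of lever.
- lever (a joint): Angle of the press lever in rad: 0 upright, growing as its knob swings towards the press's front (press -x) and down; range 0 to 1.45. It drives the ram down. Stiff (about 4 to 6 N at the knob), and stays where it is left.
- lever_knob (a point): Centre of the black ball knob, 32 mm diameter, at the end of the lever: an 11 mm steel rod, 155 mm from pivot to knob centre. Site z points from the pivot along the lever, y along the pivot axis (press y).
- lever_pivot (a point): Point of the lever's hinge axis in the lever's plane: 40 mm behind, 75 mm to the right of and 180 mm above the press's origin (press frame 40, -75, 180). The hinge axis is the press's y axis direction.
- pointer (a joint): Angle of the green pointer in rad, on the same pivot axis and with the same zero and sense as the lever: the lever is lined up when the two values are equal. Stiff; it must be left as it is.
- pointer_tip (a point): Outer end of the green pointer: an 8 mm wide arm, 110 mm long from the pivot axis, with a 10 x 16 x 20 mm bright tab at its end, between the press's head and the lever (25 mm to the press's side of the lever's plane). Site z points from the pivot along the pointer.
- carrier: Loose black plastic carrier, plate 55 x 180 x 10 mm (x, y, z), 0.25 kg. Origin: centre of its underside. It starts on the press's base plate (25 mm up). At y -60 stands a fixed steel housing, 34 mm diameter, top at z 50, under the ram at the start, with 5 to 13 mm of air above; at y +65 an orange grip block.
- carrier_grip (a point): Centre height of the orange grip block of the carrier, 24 x 24 mm, from z 10 to z 50 above the carrier's underside; this point is at z 35. It sticks out on the press's left.
- carrier_part_end (a point): Middle of the carrier's lower edge at the housing end (y -90).
- carrier_grip_end (a point): Middle of the carrier's lower edge at the grip end (y +90).
- mat: Green mat fixed on the bench, 180 x 260 x 3 mm (x, y, z). Origin: centre of its underside, on the bench.
- parts_bin: Bystander: grey bin of small parts, 90 x 140 x 50 mm, loose. Origin: centre of its underside.
- spare_anvil: Bystander: upright steel cylinder, 48 mm diameter, 55 mm high, loose. Origin: centre of its underside.
- screwdriver: Bystander: screwdriver lying on the bench along its x axis, loose.
Mind the look-alikes: they are no part of the job. Of the things like the carrier, leave any that is yellow; of the rest the larger one is meant.

How it is judged:
On the way, in this order (a step that is already met when the one before it is completed fails the run):
1. The carrier lies flat on the green mat, let go, with the lever not yet pulled down (angle between carrier's own z axis and vertical below 0.08 rad and z of carrier in the frame of mat between -0.008 and 0.008 m and x of carrier_part_end in the frame of mat between -0.09 and 0.09 m and y of carrier_part_end in the frame of mat between -0.13 and 0.13 m and x of carrier_grip_end in the frame of mat between -0.09 and 0.09 m and y of carrier_grip_end in the frame of mat between -0.13 and 0.13 m and contact force between the fingers and carrier below 0.1 N and linear speed of carrier below 0.02 m/s and value of joint lever below 0.45 rad), for 0.2 s.
2. The lever is lined up with the green pointer (angle between the z axis of lever_knob and the z axis of pointer_tip, either way round below 0.07 rad), for 0.2 s.
At the end, for the whole second after the job is handed in: The carrier lies flat (within 0.08 rad) and at rest on the mat with the middle of both its ends over the mat; the lever is at rest within 0.07 rad (4 degrees) of the pointer (angle between carrier's own z axis and vertical below 0.08 rad and z of carrier in the frame of mat between -0.008 and 0.008 m and x of carrier_part_end in the frame of mat between -0.09 and 0.09 m and y of carrier_part_end in the frame of mat between -0.13 and 0.13 m and x of carrier_grip_end in the frame of mat between -0.09 and 0.09 m and y of carrier_grip_end in the frame of mat between -0.13 and 0.13 m and contact force between the fingers and carrier below 0.1 N and linear speed of carrier below 0.02 m/s and angle between the z axis of lever_knob and the z axis of pointer_tip, either way round below 0.07 rad and velocity of joint lever between -0.03 and 0.03 rad/s); the robot touches nothing.
It fails at once if the carrier is knocked against the ram (over 5 N) (contact force between carrier and ram above 5 N).
It fails at once if the pointer is shifted by more than 8 mm at its tip (distance of pointer_tip from where it was at the start of the episode above 0.008 m).
It fails at once if a bystander is moved by more than 20 mm (distance of any of parts_bin, spare_anvil, screwdriver from where it was at the start of the episode above 0.02 m).
It also fails if it takes over 61 s, if anything falls off the work surface, if the arm or the gripper's body presses on something with over 40 N, if the wrist force passes 120 N, or if a joint passes its speed limit or range.

## Working session

There is one attempt and no reset: what is moved stays moved. The work goes in short steps, Python scripts to look and compute and a tool call to move; the robot and the scene stay as the last step left them, time stands still between calls to the robot, and variables do not carry over. Pictures are saved under pics/ and viewed, about 8 in all and at most 12, crops included, and the job is handed in when it is done.

Besides the shell and the picture viewer there is one more tool, called after ">>>" as name(argument=value, ...) on one line, values as JSON. jog_arm: Moves the arm, as the interface text tells. Its arguments: {"type":"object","properties":{"motion":{"type":"array"},"hand":{"type":"number"},"grip_force":{"type":"number"}},"required":["motion"]}

```bash
mkdir -p pics; cat > h.py <<'E'
import numpy as np, cv2
from cell import manip
from scipy.spatial.transform import Rotation as Ro
def cam(n,save=None):
    c=manip.camera(n)
    if save: cv2.imwrite(f'pics/{save}.png',c['color'])
    return c
def ray(c,u,v):
    d=np.array([(u-c['cx'])/c['fx'],(v-c['cy'])/c['fy'],1.])
    R=np.array(c['R']);t=np.array(c['t']); return -R.T@t, R.T@d
def onz(c,u,v,z):
    o,d=ray(c,u,v); return o+d*(z-o[2])/d[2]
def proj(c,X):
    p=np.array(c['R'])@np.array(X,float)+np.array(c['t']); return np.array([c['fx']*p[0]/p[2]+c['cx'],c['fy']*p[1]/p[2]+c['cy']])
def tri(c1,p1,c2,p2):
    o1,d1=ray(c1,*p1);o2,d2=ray(c2,*p2)
    s=np.linalg.lstsq(np.c_[d1,-d2],o2-o1,rcond=None)[0]
    a,b=o1+s[0]*d1,o2+s[1]*d2; return (a+b)/2,np.linalg.norm(a-b)
def Rt():
    q=manip.read_state()['orientation']; return Ro.from_quat([q[1],q[2],q[3],q[0]]).as_matrix()
E
python3 - <<'E'
from h import *
import pickle
for n in('scene','top'):
    c=cam(n,n);pickle.dump(c,open(n+'.pkl','wb'));print(n,c['fx'],-np.array(c['R']).T@c['t'],np.round(c['R'],3).tolist())
s=manip.read_state();print(s['time_s'],s['orientation'],s['force'],manip.tip_reach);print(Rt().round(3))
E
```

```text
scene 449.4105358723944 [ 1.38544533 -0.01628067  0.91059192] [[-0.033, 0.999, 0.021], [0.622, 0.037, -0.782], [-0.783, -0.013, -0.622]]
top 385.76297178644427 [ 0.2860009  -0.02638686  1.30843232] [[0.004, -1.0, 0.004], [-0.975, -0.004, -0.222], [0.222, -0.003, -0.975]]
0.1 [-5.74938407e-04  9.82021942e-01  1.88765923e-01  2.58081068e-05] [0.64206607 0.41167478 0.24877542] 0.019
[[ 0.929  0.371 -0.   ]
 [ 0.371 -0.929  0.001]
 [ 0.    -0.001 -1.   ]]
```

View pics/scene.png

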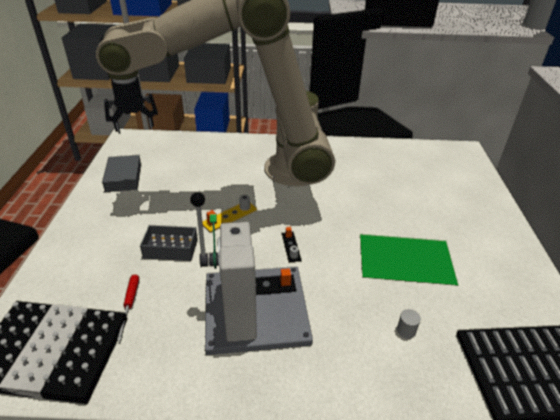

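View pics/top.png

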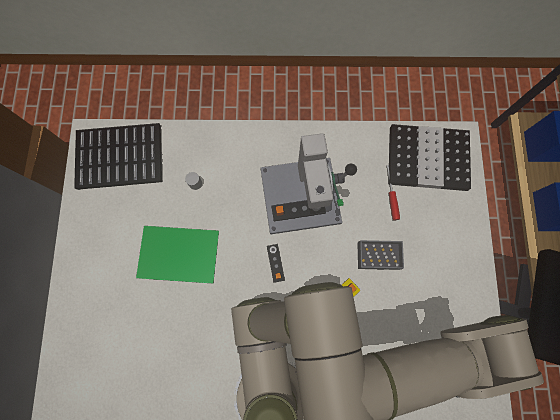

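```bash
python3 - <<'E'
import cv2
t=cv2.imread('pics/top.png')[125:300,240:410];s=cv2.imread('pics/scene.png')[180:355,180:320]
cv2.imwrite('pics/crop1.png',cv2.hconcat([cv2.resize(t,None,fx=2.5,fy=3.4,interpolation=2),cv2.resize(s,None,fx=2.6,fy=3.4,interpolation=2)]))
E
```

```text
(no output)
```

View pics/crop1.png

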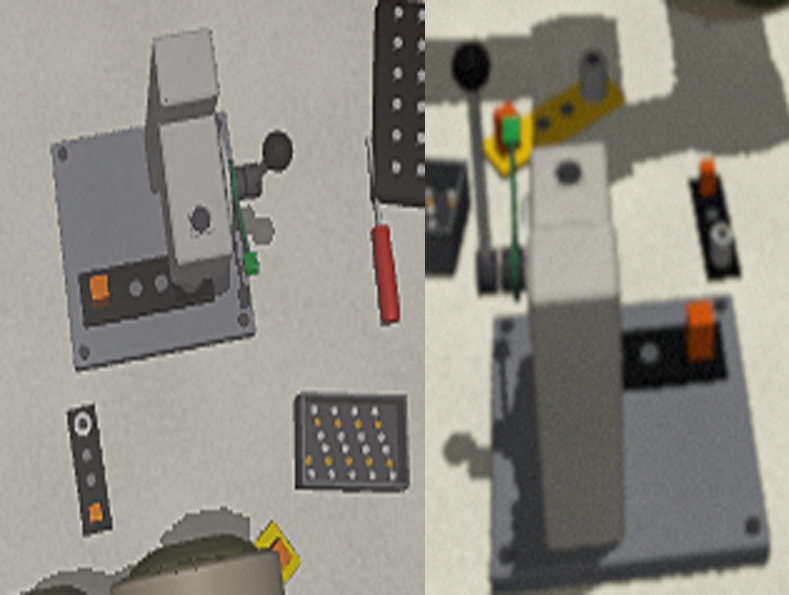

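```bash
python3 - <<'E'
from h import *
import pickle
T=pickle.load(open('top.pkl','rb'));S=pickle.load(open('scene.pkl','rb'))
f=lambda x,y:(240+x/2.5,125+y/3.4)
P=[onz(T,*f(*p),0.025)[:2] for p in [(52,147),(78,368),(255,333)]]
L=np.array([[.170,.165],[-.07,.165],[-.07,-.085]]);P=np.array(P)
print(P,np.linalg.norm(P[0]-P[1]),np.linalg.norm(P[2]-P[1]))
H=(L-L.mean(0)).T@(P-P.mean(0));a=np.arctan2(H[0,1]-H[1,0],H[0,0]+H[1,1])
R=np.array([[np.cos(a),-np.sin(a)],[np.sin(a),np.cos(a)]]);o=P.mean(0)-R@L.mean(0);print('press',o,a,'res',P-(L@R.T+o))
def blobs(c,lo,hi,mn=4):
    m=cv2.inRange(cv2.cvtColor(c['color'],cv2.COLOR_BGR2HSV),lo,hi)
    n,_,st,ce=cv2.connectedComponentsWithStats(m)
    return [(ce[i].round(1).tolist(),st[i].tolist()) for i in range(1,n) if st[i,4]>=mn]
for n,c in(('T',T),('S',S)):
    print(n,'orange',blobs(c,(5,170,100),(17,255,255)));print(n,'green',blobs(c,(45,120,60),(85,255,255)))
    print(n,'black',[b for b in blobs(c,(0,0,0),(180,255,45),40) if 170<b[0][0]<370 and 150<b[0][1]<300])
pickle.dump((o,a),open('press.pkl','wb'))
# mat corners
for p in blobs(T,(45,120,60),(85,255,255),1000):
    m=cv2.inRange(cv2.cvtColor(T['color'],cv2.COLOR_BGR2HSV),(45,120,60),(85,255,255))
    n,l,st,_=cv2.connectedComponentsWithStats(m);k=1+np.argmax(st[1:,4]);b=cv2.boxPoints(cv2.minAreaRect(np.argwhere(l==k)[:,::-1].astype(np.float32)))
    W=np.array([onz(T,*q,.003)[:2] for q in b]);print('mat',W,W.mean(0),np.linalg.norm(np.diff(W,axis=0),axis=1))
E
```

```text
[[ 0.74859429  0.04648727]
 [ 0.51719083  0.00765314]
 [ 0.55374101 -0.23265153]] 0.23463940931605706 0.24306840452612666
press [ 0.60939584 -0.14172967] 0.15694015047579155 res [[-0.00292332 -0.00132567]
 [ 0.00272365 -0.0026486 ]
 [ 0.00019966  0.00397427]]
T orange [([92.0, 118.0], [88, 118, 9, 1, 9]), ([101.5, 118.0], [100, 118, 4, 1, 4]), ([118.0, 118.0], [114, 118, 9, 1, 9]), ([279.3, 209.0], [276, 206, 8, 7, 45]), ([277.9, 275.2], [276, 273, 5, 5, 22]), ([352.5, 287.2], [349, 284, 7, 8, 27])]
T green [([339.8, 201.9], [337, 199, 6, 7, 30]), ([177.7, 254.2], [136, 226, 83, 57, 3997])]
T black []
S orange [([61.8, 137.6], [60, 136, 4, 4, 5]), ([37.2, 166.8], [36, 166, 3, 3, 5]), ([32.2, 173.1], [29, 170, 7, 8, 12]), ([53.0, 174.0], [52, 173, 4, 4, 7]), ([38.0, 177.8], [37, 177, 3, 3, 5]), ([50.2, 178.2], [50, 177, 2, 3, 4]), ([72.7, 178.9], [71, 177, 4, 4, 7]), ([61.0, 180.4], [60, 179, 3, 4, 5]), ([43.2, 185.8], [42, 185, 3, 2, 4]), ([65.0, 189.0], [62, 185, 8, 9, 20]), ([54.1, 188.6], [52, 186, 4, 5, 9]), ([39.8, 191.2], [38, 190, 5, 4, 6]), ([23.6, 195.4], [22, 195, 4, 2, 5])
[... 859 characters left out ...]
 ([285.4, 274.8], [281, 269, 10, 15, 104]), ([10.2, 271.4], [7, 270, 7, 4, 12]), ([2.2, 275.7], [0, 274, 5, 4, 6]), ([5.5, 278.3], [3, 275, 5, 7, 11]), ([1.0, 281.2], [0, 281, 3, 2, 4]), ([1.5, 284.7], [0, 284, 4, 2, 6])]
S green [([212.5, 218.3], [210, 215, 6, 8, 46]), ([406.4, 259.4], [361, 235, 97, 50, 3803]), ([214.1, 257.1], [213, 252, 3, 11, 15])]
S black [([310.9, 167.6], [292, 149, 40, 33, 809]), ([197.4, 199.2], [191, 193, 14, 14, 158]), ([290.1, 247.3], [283, 233, 18, 29, 177]), ([272.8, 285.4], [256, 275, 40, 20, 492])]
mat [[0.36849786 0.45881248]
 [0.54848615 0.46210671]
 [0.53065869 0.19061405]
 [0.35162153 0.19547677]] [0.44981606 0.3267525 ] [0.18001843 0.27207734 0.17910318]
```

```bash
python3 - <<'E'
from h import *
import pickle
T=pickle.load(open('top.pkl','rb'));S=pickle.load(open('scene.pkl','rb'));o,a=pickle.load(open('press.pkl','rb'))
R=np.array([[np.cos(a),-np.sin(a)],[np.sin(a),np.cos(a)]])
pf=lambda X:np.r_[R.T@(X[:2]-o),X[2]]
for n,t,s in (('knob',(350.3,169.5),(197.4,199.2)),('ptr',(339.8,201.9),(212.5,218.3)),('grip',(279.3,209),(285.4,272.5))):
    X,e=tri(T,t,S,s);p=pf(X);print(n,X.round(4),'gap',e.round(4),'press',p.round(4),'ang',np.arctan2(.04-p[0],p[2]-.18).round(3),'rad',np.hypot(.04-p[0],p[2]-.18).round(3))
g=onz(T,279.3,209,.07);print('grip@z.07',g,pf(g))
m=cv2.inRange(cv2.cvtColor(T['color'],cv2.COLOR_BGR2HSV),(45,120,60),(85,255,255));k=max(cv2.findContours(m,0,1)[0],key=cv2.contourArea)
q=cv2.approxPolyDP(k,4,True)[:,0];W=np.array([onz(T,*x,.003)[:2] for x in q]);print(q.tolist(),W.round(3),W.mean(0))
E
```

```text
knob [ 0.6364 -0.2098  0.3294] gap 0.0013 press [ 0.016  -0.0715  0.3294] ang 0.159 rad 0.151
ptr [ 0.5742 -0.1954  0.2256] gap 0.0012 press [-0.0431 -0.0475  0.2256] ang 1.069 rad 0.095
grip [ 0.591  -0.0186  0.068 ] gap 0.0017 press [0.0011 0.1245 0.068 ] ang 2.807 rad 0.119
grip@z.07 [ 0.59050988 -0.01949072  0.07      ] [0.00045169 0.12368846 0.07      ]
[[144, 226], [136, 277], [212, 282], [218, 231]] [[0.545 0.447]
 [0.371 0.459]
 [0.355 0.204]
 [0.528 0.191]] [0.44963062 0.3251857 ]
```

>>> jog_arm(motion=[[[0.5, -0.5, 0], [0, 0, 0.07]], [[1, -1, 0], [0, 0, 0.142]], [[1, -1, 0], [0, 0, 0.142]], [[1, -1, 0], [0, 0, 0.142]]], hand=1)

```text
time_s: 0.6
eef_pos: [0.2506, -0.3573, 0.2501]
orientation: [-0.0, 0.997, 0.079, -0.0]
force: [-0.1, -1.2, -0.5]
grip_width: 0.0856
```

>>> jog_arm(motion=[[[0.33, -0.47, 0], [0, 0, 0]], [[0.65, -0.94, 0], [0, 0, 0]], [[0.65, -0.94, 0], [0, 0, 0]]])

```text
time_s: 0.98
eef_pos: [0.3007, -0.2533, 0.2503]
orientation: [-0.0, 0.997, 0.081, -0.0]
force: [-0.6, -0.2, -0.2]
grip_width: 0.0854
```

>>> jog_arm(motion=[[[0.33, -0.47, 0], [0, 0, 0]], [[0.65, -0.94, 0], [0, 0, 0]], [[0.65, -0.94, 0], [0, 0, 0]]])

```text
time_s: 1.35
eef_pos: [0.3508, -0.1492, 0.2504]
orientation: [-0.0, 0.997, 0.083, 0.0]
force: [-0.6, 0.3, 0.1]
grip_width: 0.0857
```

>>> jog_arm(motion=[[[0.33, -0.47, 0], [0, 0, 0]], [[0.65, -0.94, 0], [0, 0, 0]], [[0.65, -0.94, 0], [0, 0, 0]]])

```text
time_s: 1.72
eef_pos: [0.4005, -0.0452, 0.2502]
orientation: [-0.0, 0.996, 0.085, -0.0]
force: [-0.7, -0.0, -0.4]
grip_width: 0.0853
```

>>> jog_arm(motion=[[[0.5, 0, 0.2], [0, 0, 0]], [[0.96, 0.02, 0.35], [0, 0, 0]], [[0.96, 0.02, 0.35], [0, 0, 0]]])

```text
time_s: 2.1
eef_pos: [0.4969, -0.0335, 0.2128]
orientation: [-0.001, 0.996, 0.084, -0.002]
force: [-0.4, -0.7, -0.4]
grip_width: 0.0854
```

>>> jog_arm(motion=[[[0.5, 0, 0.2], [0, 0, 0]], [[0.94, 0.02, 0.35], [0, 0, -0.006]], [[0.94, 0.02, 0.35], [0, 0, -0.006]], [[0.94, 0.02, 0.35], [0, 0, -0.006]]])

```text
time_s: 2.6
eef_pos: [0.5893, -0.0216, 0.1779]
orientation: [-0.0, 0.996, 0.088, -0.002]
force: [-0.8, -0.3, 0.5]
grip_width: 0.0852
```

```bash
python3 - <<'E'
from h import *
s=manip.read_state();R=Rt();c=cam('wrist','w1')
M=np.array(c['tool_from_camera']);print(s['eef_pos'],M.round(3).tolist())
A=np.eye(4);A[:3,:3]=R;A[:3,3]=s['eef_pos'];C=np.linalg.inv(A@M);c['R']=C[:3,:3];c['t']=C[:3,3]
hsv=cv2.cvtColor(c['color'],cv2.COLOR_BGR2HSV);m=cv2.inRange(hsv,(3,150,90),(18,255,255))
k=max(cv2.findContours(m,0,1)[0],key=cv2.contourArea);r=cv2.minAreaRect(k);print(r)
for p in [r[0],*cv2.boxPoints(r)]:print(onz(c,*p,.075).round(4))
E
```

```text
[ 0.58925971 -0.02157657  0.17791798] [[-0.001, -0.959, -0.283, 0.072], [1.0, -0.001, -0.001, 0.0], [0.0, -0.283, 0.959, -0.123], [0.0, 0.0, 0.0, 1.0]]
((272.5, 205.0), (48.0, 37.0), 90.0)
[ 0.5956 -0.0175  0.075 ]
[ 0.6088 -0.0037  0.075 ]
[ 0.6128 -0.0261  0.075 ]
[ 0.582  -0.0319  0.075 ]
[ 0.5779 -0.0086  0.075 ]
```

View pics/w1.png

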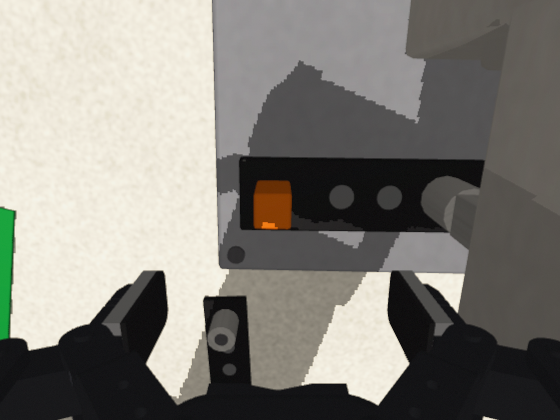

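>>> jog_arm(motion=[[[0.02, -0.03, 0.5], [0, 0, 0]], [[0.025, -0.03, 0.9], [0, 0, 0]], [[0.025, -0.03, 0.9], [0, 0, 0]], [[0.025, -0.03, 0.9], [0, 0, 0]]])

```text
time_s: 3.15
eef_pos: [0.5917, -0.0185, 0.0908]
orientation: [0.0, 0.996, 0.088, 0.0]
force: [-0.1, 0.3, -0.2]
grip_width: 0.0855
```

>>> jog_arm(motion=[[[0, 0, 0.27], [0, 0, 0]], [[0, 0, 0.27], [0, 0, 0]], [[0, 0, 0.27], [0, 0, 0]]])

```text
time_s: 3.52
eef_pos: [0.5924, -0.0187, 0.0657]
orientation: [0.001, 0.996, 0.088, 0.002]
force: [0.5, -0.2, 0.2]
grip_width: 0.0855
```

>>> jog_arm(motion=[[[0, 0, 0], [0, 0, 0]], [[0, 0, 0], [0, 0, 0]], [[0, 0, 0], [0, 0, 0]], [[0, 0, 0], [0, 0, 0]], [[0, 0, 0], [0, 0, 0]], [[0, 0, 0], [0, 0, 0]]], hand=0, grip_force=60)

```text
time_s: 4.28
eef_pos: [0.5926, -0.0187, 0.0661]
orientation: [0.001, 0.996, 0.088, 0.002]
force: [-1.2, 0.8, 4.6]
grip_width: 0.0236
```

>>> jog_arm(motion=[[[0, -0.1, -0.01], [0, 0, 0]], [[0, -0.25, -0.015], [0, 0, 0]], [[0, -0.4, -0.015], [0, 0, 0]], [[0, -0.55, -0.015], [0, 0, 0]], [[0, -0.7, -0.015], [0, 0, 0]], [[0, -0.85, -0.015], [0, 0, 0]], [[0, -1, -0.015], [0, 0, 0]], [[0, -1, -0.015], [0, 0, 0]]])

```text
time_s: 5.28
eef_pos: [0.5749, 0.0808, 0.0674]
orientation: [0.001, 0.996, 0.089, 0.002]
force: [1.2, -0.5, -2.4]
grip_width: 0.0231
```

```bash
python3 - <<'E'
from h import *
c=cam('wrist');d=cam('scene')
cv2.imwrite('pics/s2.png',cv2.hconcat([cv2.resize(c['color'],(400,300)),cv2.resize(d['color'][170:350,170:410],(400,300))]))
E
```

```text
(no output)
```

View pics/s2.png

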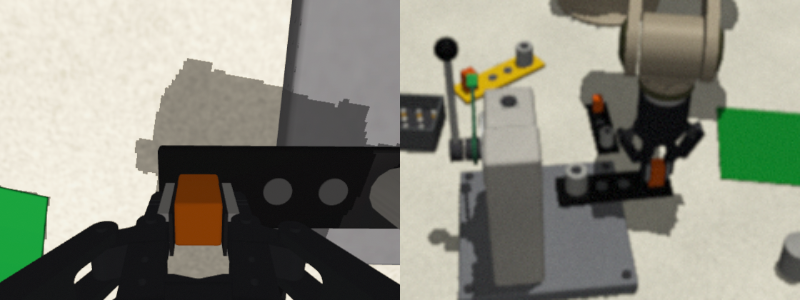

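>>> jog_arm(motion=[[[0, -0.05, -0.25], [0, 0, 0]], [[0, -0.1, -0.5], [0, 0, 0]], [[-0.1, -0.5, -0.6], [0, 0, 0]], [[-0.2, -0.9, -0.6], [0, 0, 0]], [[-0.2, -0.9, -0.6], [0, 0, 0]]])

```text
time_s: 6.0
eef_pos: [0.5387, 0.1663, 0.1273]
orientation: [0.001, 0.996, 0.089, 0.002]
force: [0.9, -1.2, -2.3]
grip_width: 0.0229
```

>>> jog_arm(motion=[[[-0.1, -0.4, 0], [0, 0, 0]], [[-0.2, -0.8, 0], [0, 0, 0]], [[-0.2, -0.8, 0], [0, 0, 0]]])

```text
time_s: 6.38
eef_pos: [0.5044, 0.2424, 0.1271]
orientation: [0.001, 0.996, 0.09, 0.002]
force: [0.7, -1.4, -2.3]
grip_width: 0.023
```

>>> jog_arm(motion=[[[-0.1, -0.4, 0], [0, 0, 0]], [[-0.2, -0.8, 0], [0, 0, 0]], [[-0.2, -0.8, 0], [0, 0, 0]]])

```text
time_s: 6.75
eef_pos: [0.4703, 0.3182, 0.1268]
orientation: [0.001, 0.996, 0.091, 0.002]
force: [0.5, 0.9, -2.5]
grip_width: 0.0229
```

>>> jog_arm(motion=[[[-0.1, -0.4, 0], [0, 0, 0]], [[-0.2, -0.75, 0.2], [0, 0, 0]], [[-0.2, -0.75, 0.3], [0, 0, 0]], [[-0.2, -0.75, 0.3], [0, 0, 0]]])

```text
time_s: 7.25
eef_pos: [0.4381, 0.3868, 0.096]
orientation: [0.001, 0.996, 0.09, 0.001]
force: [0.7, -0.8, -3.2]
grip_width: 0.0233
```

```bash
python3 - <<'E'
from h import *
s=manip.read_state();print(s['eef_pos'],s['force']);d=cam('scene');t=cam('top')
cv2.imwrite('pics/s3.png',cv2.hconcat([cv2.resize(t['color'][180:330,100:260],(400,400)),cv2.resize(d['color'][170:330,320:480],(400,400))]))
E
```

```text
[0.43805286 0.38683649 0.09595383] [ 0.7497427  -0.75156695 -3.21050535]
```

View pics/s3.png

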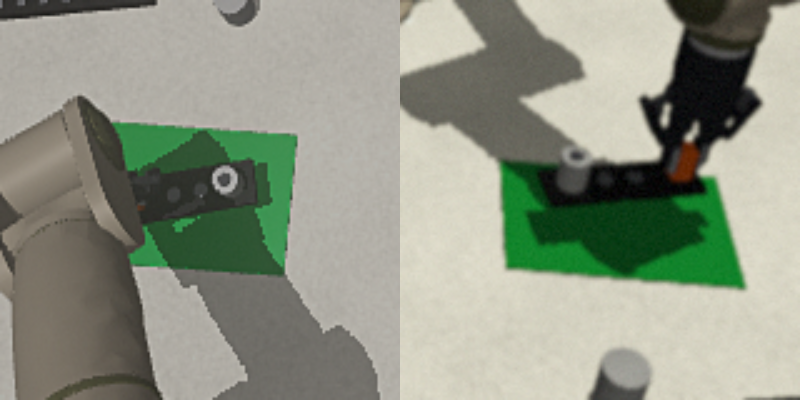

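>>> jog_arm(motion=[[[0, 0, 0.25], [0, 0, 0]], [[0, 0, 0.42], [0, 0, 0]], [[0, 0, 0.48], [0, 0, 0]], [[0, 0, 0.5], [0, 0, 0]], [[0, 0, 0.5], [0, 0, 0]]])

```text
time_s: 7.98
eef_pos: [0.439, 0.3873, 0.0476]
orientation: [0.0, 0.996, 0.09, 0.003]
force: [0.8, -0.4, -3.8]
grip_width: 0.023
```

>>> jog_arm(motion=[[[0, 0, 0.01], [0, 0, 0]], [[0, 0, 0.02], [0, 0, 0]], [[0, 0, 0.02], [0, 0, 0]]])

```text
time_s: 8.35
eef_pos: [0.4389, 0.3873, 0.0457]
orientation: [0.0, 0.996, 0.09, 0.003]
force: [-0.2, -0.2, -2.9]
grip_width: 0.023
```

>>> jog_arm(motion=[[[0, 0, 0.01], [0, 0, 0]], [[0, 0, 0.02], [0, 0, 0]], [[0, 0, 0.02], [0, 0, 0]]])

```text
time_s: 8.72
eef_pos: [0.4391, 0.3874, 0.0441]
orientation: [0.0, 0.996, 0.09, 0.003]
force: [-1.1, -0.4, 3.9]
grip_width: 0.023
```

Contact with the mat (force +3.9 N). Release and go up.

>>> jog_arm(motion=[[[0, 0, 0], [0, 0, 0]], [[0, 0, 0], [0, 0, 0]], [[0, 0, 0], [0, 0, 0]], [[0, 0, 0], [0, 0, 0]], [[0, 0, 0], [0, 0, 0]], [[0, 0, 0], [0, 0, 0]]], hand=1)

```text
time_s: 9.48
eef_pos: [0.4391, 0.3874, 0.0441]
orientation: [0.0, 0.996, 0.09, 0.003]
force: [-0.2, 0.1, -1.0]
grip_width: 0.0854
```

>>> jog_arm(motion=[[[0, 0, -0.3], [0, 0, 0]], [[0, 0, -0.7], [0, 0, 0]], [[0, 0, -1], [0, 0, 0]], [[0, 0, -1], [0, 0, 0]]])

```text
time_s: 9.98
eef_pos: [0.4393, 0.3879, 0.1463]
orientation: [-0.001, 0.996, 0.09, 0.005]
force: [0.2, -0.4, -1.0]
grip_width: 0.0856
```

>>> jog_arm(motion=[[[-0.4, 0.5, -0.5], [0, 0, 0]], [[-0.5, 1, -1], [0, 0, 0]], [[-0.5, 1, -1], [0, 0, 0]], [[-0.5, 1, -1], [0, 0, 0]]])

```text
time_s: 10.48
eef_pos: [0.4073, 0.2797, 0.246]
orientation: [-0.001, 0.996, 0.089, 0.006]
force: [0.6, 0.5, -1.2]
grip_width: 0.0856
```

```bash
python3 - <<'E'
from h import *
s=manip.read_state();print(s['eef_pos'],s['joints']);d=cam('scene');t=cam('top')
cv2.imwrite('pics/s4.png',cv2.hconcat([cv2.resize(t['color'][180:330,100:260],(400,400)),cv2.resize(d['color'][170:330,320:480],(400,400))]))
E
```

```text
[0.40732657 0.27973739 0.24604474] [ 3.65003717e-01  2.42877057e-01  1.60161312e+00 -1.70816462e-03
  1.28597800e+00  1.75740645e+00]
```

View pics/s4.png

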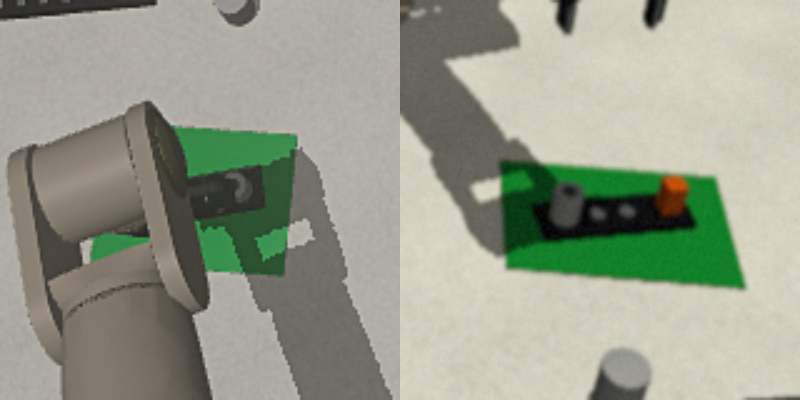

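>>> jog_arm(motion=[[[0.2, 0.45, -0.4], [0, 0, 0.005]], [[0.45, 0.9, -0.8], [0, 0, 0.013]], [[0.45, 0.9, -1], [0, 0, 0.013]], [[0.45, 0.9, -1], [0, 0, 0.013]]], hand=0)

```text
time_s: 11.08
eef_pos: [0.467, 0.2005, 0.344]
orientation: [-0.001, 0.997, 0.08, 0.004]
force: [-0.2, 0.4, -0.4]
grip_width: 0.0124
```

>>> jog_arm(motion=[[[0.2, 0.45, -0.1], [0, 0, 0]], [[0.45, 0.9, -0.1], [0, 0, 0]], [[0.45, 0.9, -0.1], [0, 0, 0]], [[0.45, 0.9, -0.1], [0, 0, 0]]])

```text
time_s: 11.58
eef_pos: [0.5253, 0.1199, 0.3527]
orientation: [-0.001, 0.997, 0.081, 0.003]
force: [0.2, 0.0, 0.5]
grip_width: -0.0
```

>>> jog_arm(motion=[[[0.2, 0.45, 0], [0, 0, 0]], [[0.45, 0.9, 0], [0, 0, 0]], [[0.45, 0.9, 0], [0, 0, 0]], [[0.45, 0.9, 0], [0, 0, 0]]])

```text
time_s: 12.08
eef_pos: [0.5837, 0.0397, 0.3524]
orientation: [-0.001, 0.997, 0.081, 0.002]
force: [0.1, 0.0, 0.1]
grip_width: 0.0001
```

>>> jog_arm(motion=[[[0.2, 0.45, 0], [0, 0, 0]], [[0.4, 0.9, 0], [0, 0, 0]], [[0.4, 0.9, 0], [0, 0, 0]], [[0.4, 0.9, 0], [0, 0, 0]]])

```text
time_s: 12.58
eef_pos: [0.6373, -0.0409, 0.3527]
orientation: [-0.001, 0.997, 0.082, 0.002]
force: [0.9, 0.5, 0.1]
grip_width: -0.0001
```

>>> jog_arm(motion=[[[0.1, 0.45, 0], [0, 0, 0]], [[0.15, 0.85, 0], [0, 0, 0]], [[0.15, 0.85, 0], [0, 0, 0]], [[0.15, 0.85, 0], [0, 0, 0]]])

```text
time_s: 13.08
eef_pos: [0.6658, -0.1204, 0.3534]
orientation: [-0.001, 0.997, 0.083, 0.003]
force: [0.4, 0.0, 0.1]
grip_width: -0.0002
```

>>> jog_arm(motion=[[[0, 0.4, 0], [0, 0, 0]], [[0, 0.84, 0], [0, 0, 0]], [[0, 0.84, 0], [0, 0, 0]], [[0, 0.84, 0], [0, 0, 0]]])

```text
time_s: 13.58
eef_pos: [0.6798, -0.2013, 0.3539]
orientation: [-0.001, 0.996, 0.084, 0.003]
force: [0.7, 1.0, -0.4]
grip_width: 0.0
```

```bash
python3 - <<'E'
from h import *
s=manip.read_state();print(s['eef_pos'],s['joints'].round(2) if hasattr(s['joints'],'round') else s['joints']);d=cam('scene');t=cam('wrist')
cv2.imwrite('pics/s5.png',cv2.hconcat([cv2.resize(t['color'],(400,400)),cv2.resize(d['color'][100:280,120:300],(400,400))]))
E
```

```text
[ 0.679843   -0.20132666  0.35388232] [-0.45  0.77  0.52  0.01  1.85  0.95]
```

View pics/s5.png

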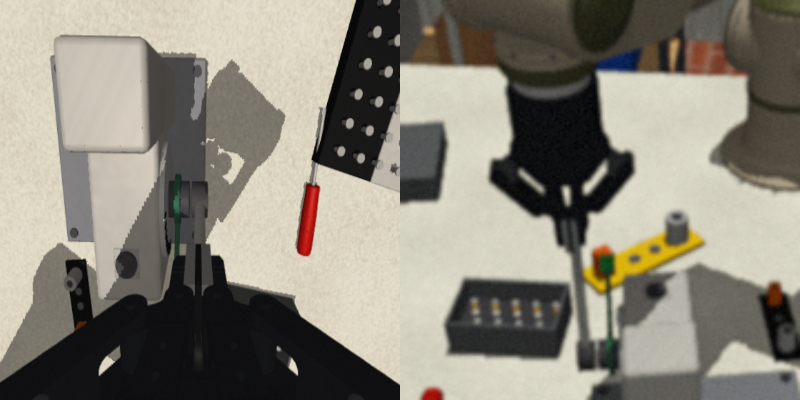

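>>> jog_arm(motion=[[[-0.1, 0.05, 0.04], [0, 0, 0]], [[-0.175, 0.05, 0.04], [0, 0, 0]], [[-0.25, 0.05, 0.05], [0, 0, 0]], [[-0.32, 0.05, 0.06], [0, 0, 0]], [[-0.395, 0.05, 0.07], [0, 0, 0]], [[-0.47, 0.05, 0.09], [0, 0, 0]], [[-0.545, 0.05, 0.11], [0, 0, 0]], [[-0.545, 0.05, 0.11], [0, 0, 0]]])

```text
time_s: 14.68
eef_pos: [0.6269, -0.214, 0.3435]
orientation: [-0.001, 0.996, 0.085, 0.003]
force: [0.1, 0.4, 0.6]
grip_width: 0.0
```

```bash
cat > m.py <<'E'
from h import *
import pickle
def meas(save=None):
    o,a=pickle.load(open('press.pkl','rb'));R=np.array([[np.cos(a),-np.sin(a)],[np.sin(a),np.cos(a)]])
    pf=lambda X:np.r_[R.T@(X[:2]-o),X[2]]
    s=manip.read_state();print('tcp press',pf(np.array(s['eef_pos'])).round(4),'F',np.round(s['force'],1))
    S=cam('scene',save+'s' if save else None);T=cam('top',save+'t' if save else None)
    for n,c in(('S',S),('T',T)):
        h=cv2.cvtColor(c['color'],cv2.COLOR_BGR2HSV)
        for q,lo,hi,b in(('blk',(0,0,0),(180,255,45),60),('grn',(45,120,60),(85,255,255),8)):
            k,_,st,ce=cv2.connectedComponentsWithStats(cv2.inRange(h,lo,hi))
            print(n,q,[(ce[i].round(1).tolist(),st[i].tolist()) for i in range(1,k) if st[i,4]>=b and (185<ce[i][0]<225 and 170<ce[i][1]<270 if n=='S' else 325<ce[i][0]<365 and 150<ce[i][1]<240)])
    return S,T,pf
E
python3 -c "
from m import *
meas('a')"
```

```text
tcp press [ 0.006  -0.0741  0.3435] F [0.1 0.4 0.6]
S blk [([203.7, 260.2], [201, 255, 7, 11, 69])]
S grn [([212.6, 218.1], [210, 215, 6, 7, 35]), ([213.9, 256.4], [213, 251, 3, 11, 14])]
T blk [([358.7, 162.0], [344, 145, 37, 26, 68])]
T grn []
```

```bash
python3 - <<'E'
from h import *
d=cv2.imread('pics/as.png');t=cam('wrist')['color']
cv2.imwrite('pics/s6.png',cv2.hconcat([cv2.resize(t[150:,120:440],(400,400)),cv2.resize(d[150:280,140:270],(400,400),interpolation=2)]))
E
```

```text
(no output)
```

View pics/s6.png

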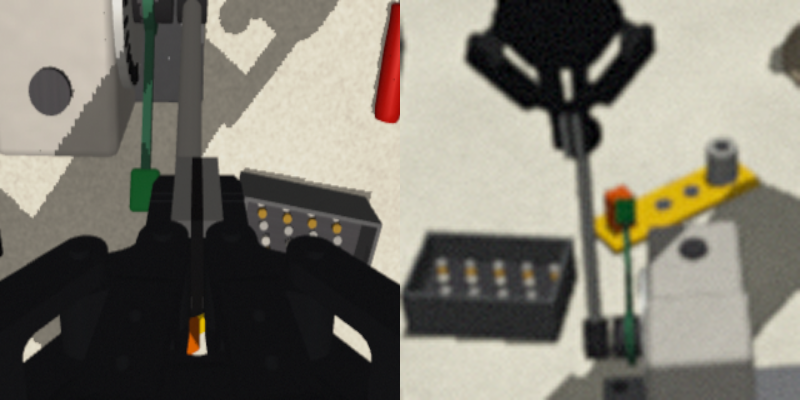

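>>> jog_arm(motion=[[[-0.07, 0, 0.03], [0, 0, 0]], [[-0.146, 0, 0.063], [0, 0, 0]], [[-0.215, 0, 0.1], [0, 0, 0]], [[-0.283, 0, 0.132], [0, 0, 0]], [[-0.35, 0, 0.175], [0, 0, 0]], [[-0.413, 0, 0.215], [0, 0, 0]], [[-0.475, 0, 0.265], [0, 0, 0]], [[-0.534, 0, 0.31], [0, 0, 0]], [[-0.59, 0, 0.365], [0, 0, 0]], [[-0.644, 0, 0.416], [0, 0, 0]], [[-0.644, 0, 0.416], [0, 0, 0]]])

```text
time_s: 16.2
eef_pos: [0.5634, -0.2257, 0.3006]
orientation: [-0.001, 0.996, 0.084, 0.002]
force: [0.2, 0.2, -0.3]
grip_width: 0.0001
```

```bash
python3 -c "
from m import *
meas('b')
d=cv2.imread('pics/bs.png');t=cam('wrist','bw')['color']
cv2.imwrite('pics/s7.png',cv2.hconcat([cv2.resize(t[150:,120:440],(400,400)),cv2.resize(d[150:280,140:270],(400,400),interpolation=2)]))"
```

```text
tcp press [-0.0586 -0.0758  0.3006] F [ 0.2  0.2 -0.3]
S blk []
S grn [([212.6, 218.1], [210, 215, 6, 7, 36]), ([214.1, 255.8], [213, 249, 3, 14, 18])]
T blk []
T grn []
```

View pics/s7.png

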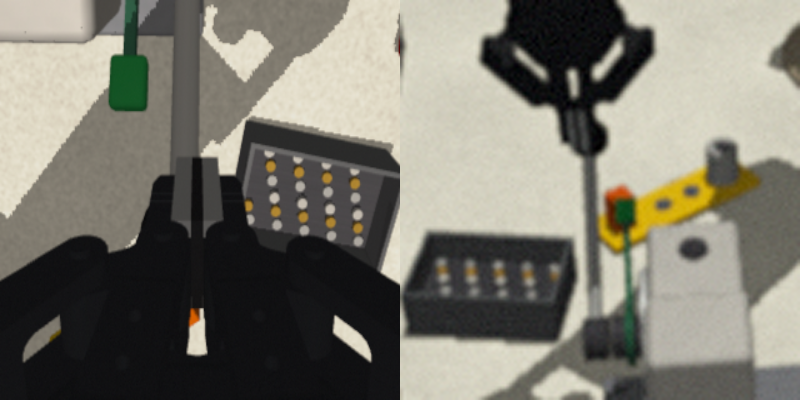

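>>> jog_arm(motion=[[[0.1, 0, -0.3], [0, 0, 0]], [[0.1, 0, -0.6], [0, 0, 0]], [[0.1, -0.5, -0.7], [0, 0, 0]], [[0.1, -1, -0.7], [0, 0, 0]], [[0.1, -1, -0.7], [0, 0, 0]]])

```text
time_s: 16.98
eef_pos: [0.5562, -0.1231, 0.3722]
orientation: [-0.0, 0.996, 0.086, 0.003]
force: [0.1, -0.2, -0.9]
grip_width: -0.0002
```

>>> jog_arm(motion=[[[0, -0.5, 0], [0, 0, 0]], [[0, -1, 0], [0, 0, 0]], [[0, -1, 0], [0, 0, 0]]])

```text
time_s: 17.35
eef_pos: [0.5389, -0.0228, 0.3727]
orientation: [-0.0, 0.996, 0.088, 0.004]
force: [0.8, -1.0, 0.5]
grip_width: -0.0004
```

>>> jog_arm(motion=[[[0, -0.5, 0], [0, 0, 0]], [[0, -1, 0], [0, 0, 0]], [[0, -1, 0], [0, 0, 0]]])

```text
time_s: 17.73
eef_pos: [0.5214, 0.0769, 0.3728]
orientation: [-0.0, 0.996, 0.089, 0.004]
force: [0.2, -0.5, 0.1]
grip_width: 0.0002
```

```bash
python3 -c "
from m import *
meas('c')
"
```

```text
tcp press [-0.0527  0.2297  0.3728] F [ 0.2 -0.5  0.1]
S blk [([200.8, 194.5], [196, 190, 11, 10, 94])]
S grn [([212.5, 218.3], [210, 215, 6, 8, 46]), ([213.9, 256.7], [213, 252, 3, 10, 14])]
T blk []
T grn [([339.7, 201.9], [337, 199, 6, 7, 31])]
```

```bash
cat > k.py <<'E'
from m import *
def knob(f,th=75):
    g=cv2.imread(f'pics/{f}.png');h=cv2.cvtColor(g,cv2.COLOR_BGR2HSV)
    m=((h[...,2]<th)&(h[...,1]<90)).astype(np.uint8)*255;m=cv2.morphologyEx(m,cv2.MORPH_OPEN,np.ones((5,5)))
    n,_,st,ce=cv2.connectedComponentsWithStats(m)
    return [(ce[i].round(1).tolist(),st[i].tolist()) for i in range(1,n) if 325<ce[i][0]<375 and 150<ce[i][1]<240]
E
python3 - <<'E'
from k import *
for t in(60,75,90):print(knob('top',t),knob('ct',t))
t=cv2.imread('pics/ct.png')[150:240,310:390];s=cv2.imread('pics/cs.png')[180:270,180:260]
cv2.imwrite('pics/c2.png',cv2.hconcat([cv2.resize(t,(400,450),interpolation=2),cv2.resize(s,(400,450),interpolation=2)]))
E
```

```text
[] []
[([350.6, 169.1], [346, 164, 11, 11, 106])] [([352.1, 210.9], [349, 207, 8, 8, 54])]
[([350.2, 169.2], [345, 164, 12, 11, 114]), ([339.5, 178.0], [336, 174, 8, 9, 72])] [([353.4, 209.5], [349, 205, 10, 10, 91])]
```

View pics/c2.png

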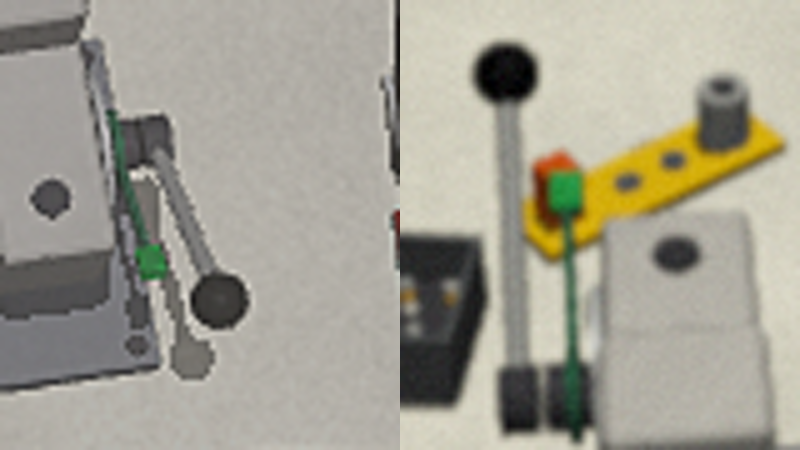

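```bash
cat > fit.py <<'E'
from k import *
T=pickle.load(open('top.pkl','rb'));S=pickle.load(open('scene.pkl','rb'));o,a=pickle.load(open('press.pkl','rb'))
R=np.array([[np.cos(a),-np.sin(a)],[np.sin(a),np.cos(a)]]);pf=lambda X:np.r_[R.T@(X[:2]-o),X[2]]
def run(pairs):
    K=[]
    for n,t,s in pairs:
        X,e=tri(T,t,S,s);p=pf(X);K.append(p);print(n,p.round(4),'gap',e.round(4))
    from scipy.optimize import least_squares
    P=[k for (n,_,_),k in zip(pairs,K) if n[0]=='k']
    f=lambda c:np.r_[[np.hypot(p[0]-c[0],p[2]-c[1])-.155 for p in P],(c-[.04,.18])*.5]
    c=least_squares(f,[.04,.18]).x;print('pivot',c.round(4),f(c).round(4))
    for (n,_,_),p in zip(pairs,K):
        for q in (c,[.04,.18]): print(n,'ang',np.arctan2(q[0]-p[0],p[2]-q[1]).round(3),'r',np.hypot(q[0]-p[0],p[2]-q[1]).round(4))
E
python3 - <<'E'
from fit import *
run([('k0',(350.3,169.3),(197.4,199.2)),('k1',(353.7,209.7),(200.9,194.5)),('p',(339.8,201.9),(212.5,218.3))])
E
```

```text
k0 [ 0.0165 -0.0715  0.3297] gap 0.0013
k1 [-0.0814 -0.072   0.2693] gap 0.0028
p [-0.0431 -0.0475  0.2256] gap 0.0012
pivot [0.0424 0.1772] [-0.0003 -0.0007  0.0012 -0.0014]
k0 ang 0.168 r 0.1547
k0 ang 0.156 r 0.1516
k1 ang 0.931 r 0.1543
k1 ang 0.937 r 0.1507
p ang 1.056 r 0.0983
p ang 1.069 r 0.0948
```

>>> jog_arm(motion=[[[0, 0.5, 0], [0, 0, 0]], [[0, 1, 0], [0, 0, 0.007]], [[0, 1, 0], [0, 0, 0.013]]])

```text
time_s: 18.2
eef_pos: [0.5398, -0.0285, 0.3716]
orientation: [0.0, 0.997, 0.074, 0.003]
force: [-0.7, -0.8, -1.2]
grip_width: 0.0003
```

>>> jog_arm(motion=[[[0, 0.5, 0], [0, 0, 0]], [[0, 1, 0], [0, 0, 0]], [[0, 1, 0], [0, 0, 0]]])

```text
time_s: 18.58
eef_pos: [0.5545, -0.1311, 0.3706]
orientation: [0.0, 0.997, 0.071, 0.002]
force: [-0.4, 0.9, -1.2]
grip_width: 0.0001
```

>>> jog_arm(motion=[[[0, 0.5, 0], [0, 0, 0]], [[0, 1, 0], [0, 0, 0]], [[0, 1, 0], [0, 0, 0]], [[0, 1, 0], [0, 0, 0]]])

```text
time_s: 19.08
eef_pos: [0.5687, -0.2296, 0.3707]
orientation: [-0.0, 0.997, 0.071, 0.002]
force: [0.2, 0.4, -0.8]
grip_width: -0.0002
```

```bash
python3 -c "
from fit import *
s=manip.read_state();print(pf(np.array(s['eef_pos'])),s['orientation'],s['time_s'],s['force'])"
```

```text
[-0.05389584 -0.08040111  0.37072034] [-7.53515288e-05  9.97448936e-01  7.13564006e-02  1.96932514e-03] 19.075 [ 0.19394459  0.43455274 -0.77462092]
```

>>> jog_arm(motion=[[[0.04, -0.05, 0.3], [0, 0, 0]], [[0.04, -0.05, 0.55], [0, 0, 0]], [[0.03, -0.05, 0.59], [0, 0, 0]], [[-0.045, -0.05, 0.688], [0, 0, 0]], [[-0.08, -0.05, 0.73], [0, 0, 0]], [[-0.11, -0.05, 0.765], [0, 0, 0]], [[-0.14, -0.05, 0.8], [0, 0, 0]], [[-0.171, -0.05, 0.842], [0, 0, 0]], [[-0.171, -0.05, 0.842], [0, 0, 0]], [[-0.171, -0.05, 0.842], [0, 0, 0]]])

```text
time_s: 20.32
eef_pos: [0.5513, -0.2272, 0.2862]
orientation: [-0.0, 0.997, 0.071, 0.002]
force: [0.1, 0.6, -0.2]
grip_width: 0.0
```

>>> jog_arm(motion=[[[0.1, 0, -0.3], [0, 0, 0]], [[0.1, 0, -0.6], [0, 0, 0]], [[0.1, -0.5, -0.85], [0, 0, 0]], [[0.1, -1, -0.85], [0, 0, 0]], [[0.1, -1, -0.85], [0, 0, 0]]])

```text
time_s: 20.95
eef_pos: [0.5465, -0.1243, 0.3721]
orientation: [0.0, 0.997, 0.073, 0.002]
force: [-0.6, -1.2, 0.0]
grip_width: 0.0
```

>>> jog_arm(motion=[[[0, -0.5, 0], [0, 0, 0]], [[0, -1, 0], [0, 0, 0]], [[0, -1, 0], [0, 0, 0]]])

```text
time_s: 21.32
eef_pos: [0.5317, -0.0235, 0.3723]
orientation: [0.0, 0.997, 0.074, 0.002]
force: [0.7, -0.7, 0.1]
grip_width: 0.0002
```

>>> jog_arm(motion=[[[0, -0.5, 0], [0, 0, 0]], [[0, -1, 0], [0, 0, 0]], [[0, -1, 0], [0, 0, 0]]])

```text
time_s: 21.7
eef_pos: [0.5169, 0.0766, 0.3721]
orientation: [0.0, 0.997, 0.076, 0.002]
force: [1.0, -0.1, 0.0]
grip_width: -0.0
```

```bash
python3 -c "
from fit import *
meas('d')
for t in(75,82,90):print(knob('dt',t))
t=cv2.imread('pics/dt.png')[150:240,310:390];s=cv2.imread('pics/ds.png')[180:270,180:260]
cv2.imwrite('pics/d2.png',cv2.hconcat([cv2.resize(t,(400,450),interpolation=2),cv2.resize(s,(400,450),interpolation=2)]))"
```

```text
tcp press [-0.0572  0.2301  0.3721] F [ 1.  -0.1  0. ]
S blk [([201.4, 197.1], [196, 193, 11, 9, 83])]
S grn [([212.5, 218.3], [210, 215, 6, 8, 46]), ([214.2, 257.0], [213, 252, 3, 11, 16])]
T blk []
T grn [([339.7, 201.9], [337, 199, 6, 7, 31])]
[([353.0, 214.5], [348, 210, 11, 10, 95])]
[([353.0, 214.5], [348, 210, 11, 10, 96])]
[([340.0, 176.5], [337, 174, 7, 6, 42]), ([353.0, 214.5], [348, 210, 11, 10, 96])]
```

View pics/d2.png

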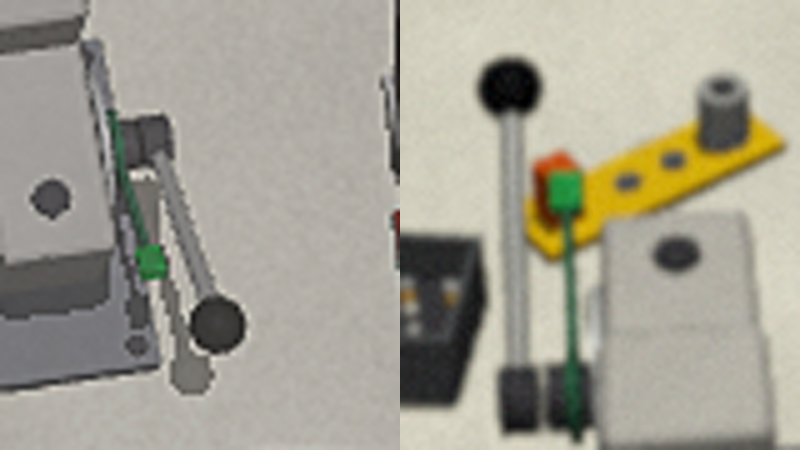

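```bash
python3 - <<'E'
from fit import *
run([('k0',(350.4,169.2),(197.4,199.2)),('k1',(353.7,209.7),(200.9,194.5)),('k2',(353.2,214.6),(201.7,197.2)),('p',(339.8,201.9),(212.5,218.3))])
# top-view-only slopes of the rods, and visible green arm/pointer pixels in scene/top
c=np.array([.0424,.1772])
def w(r,th,y): p=np.array([c[0]-r*np.sin(th),y]);return np.r_[R@p+o,c[1]+r*np.cos(th)]
for th in (.98,1.02,1.06,1.1,1.14):
    print(th,'knob',*[proj(C,w(.155,th,-.072)).round(1) for C in(T,S)],'tab',*[proj(C,w(.098,th,-.0475)).round(1) for C in(T,S)],'tab105',*[proj(C,w(.105,th,-.0475)).round(1) for C in(T,S)])
for f in('ct','dt','cs','ds'):
    h=cv2.cvtColor(cv2.imread(f'pics/{f}.png'),cv2.COLOR_BGR2HSV);m=cv2.inRange(h,(45,70,25),(90,255,255));m[:, :325 if f[1]=='t' else 205]=0;m[:,365 if f[1]=='t' else 225:]=0;m[:170]=0;m[262:]=0
    q=np.argwhere(m)[:,::-1].astype(np.float32);v=cv2.fitLine(q,cv2.DIST_HUBER,0,.01,.01).ravel();print(f,len(q),v.round(3),q.min(0),q.max(0))
E
```

```text
k0 [ 0.0167 -0.0716  0.3299] gap 0.0016
k1 [-0.0814 -0.072   0.2693] gap 0.0028
k2 [-0.0917 -0.0717  0.2534] gap 0.0026
p [-0.0431 -0.0475  0.2256] gap 0.0012
pivot [0.0428 0.1774] [-0.0002 -0.0004 -0.0004  0.0014 -0.0013]
k0 ang 0.17 r 0.1548
k0 ang 0.155 r 0.1517
k1 ang 0.934 r 0.1546
k1 ang 0.937 r 0.1507
k2 ang 1.056 r 0.1546
k2 ang 1.062 r 0.1508
p ang 1.06 r 0.0986
p ang 1.069 r 0.0948
0.98 knob [353.1 212. ] [200.6 195.1] tab [339.7 200. ] [212.  217.4] tab105 [340.2 201.6] [211.9 214.5]
1.02 knob [353.  213.5] [200.8 196. ] tab [339.6 201. ] [212.1 217.9] tab105 [340.2 202.6] [212.  215.1]
1.06 knob [352.9 215. ] [201.1 197. ] tab [339.6 201.9] [212.3 218.4] tab105 [340.1 203.7] [212.1 215.7]
1.1 knob [352.7 216.5] [201.3 198.1] tab [339.5 202.9] [212.4 219. ] tab105 [340.1 204.6] [212.3 216.4]
1.14 knob [352.6 217.8] [201.5 199.2] tab [339.5 203.7] [212.5 219.7] tab105 [340.  205.6] [212.4 217.1]
ct 75 [2.63000e-01 9.65000e-01 3.36779e+02 1.91862e+02] [332. 172.] [343. 205.]
dt 76 [2.63000e-01 9.65000e-01 3.36800e+02 1.91942e+02] [332. 172.] [343. 205.]
cs 98 [3.30000e-02 9.99000e-01 2.13378e+02 2.35488e+02] [210. 215.] [215. 261.]
ds 97 [3.400e-02 9.990e-01 2.134e+02 2.359e+02] [210. 215.] [216. 261.]
```

```bash
python3 -c "
from h import *
s=manip.read_state();print(s['time_s'],s['force'],max(abs(np.array(s['dq']))));print(manip.hand_in())"
```

```text
21.8 [ 0.01046969 -0.81537347 -0.27227996] 0.020886317979479735
the job is handed in; nothing more can be done
None
```

I moved the carrier to the green mat and swung the lever down level with the pointer. I then handed the job in at about 21.8 s of the 61 s allowed. The hand-in gives no verdict, so the results below are my own checks.

- **Which carrier:** I took the large black one under the ram. The smaller black one and the yellow one were left alone.
- **Carrier:** I slid it out about 100 mm sideways with almost no lift, then raised it and set it on the mat. The tool felt the mat at release. A close-up right after release showed it lying flat, well inside the mat's edges, but I did not look at it again after that.
- **Lever:** I pushed the knob down in two stages with closed fingers, backing off to measure each time. The last measurement gave 1.06 rad for the lever and 1.06 to 1.07 rad for the pointer. That gap of about 0.01 rad is well inside the 0.07 rad limit. The pointer's pixels did not change.
- **Measurement disagreements:** My press position was off by about 3 mm against the knob's known radius. Correcting for that moved the angles by no more than 0.01 rad. The two camera rays to the knob missed each other by up to 2.8 mm.
- **At hand-in:** The arm was stopped well clear of the press and the mat, with less than 1 N on the tool. I planned the paths clear of the bin, anvil and screwdriver, but did not measure their positions afterwards.

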